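Release a glued-up drawer from the ratchet bar clamp

ROBOT

A 6-joint arm with a two-finger parallel gripper is mounted at the origin on the work surface. World frame = base frame: x ahead of the robot, y to its left, z up, the work surface at z = 0. Lengths are in m, angles in rad, forces in N, time in s.
With the tool pointing down it reaches from about 0.25 to 0.8 m from the base axis. Payload 8.5 kg.
Tool frame: the origin (TCP) lies midway between the tips of the shut fingers; the grasp point (between the pads) lies manip.grip_point_offset behind it (manip.grip_point_offset is the distance from the TCP to the grasp point, in m); z points along the fingers, y is the direction in which the jaws open and shut (so a half turn about z gives the same grasp; the last joint's range is limited). The gripper opens to 85 mm and grips with 20 to 120 N. Pads are 22 mm wide; open, the fingers measure 114 mm over their backs; the gripper's body (76 mm by 85 mm) begins 54 mm behind the grasp point. The pads swing forward as they close: fully open they stand 13 mm farther back than shut.
Start: joints at [1.227, 0.238, -0.013, 1.319, 0, 1.571], TCP at [0.177, 0.494, 0.231] pointing down, gripper open.
Joint ranges: [-2.66, 2.66], [-1.03, 1.9], [-1.14, 1.46], [-1.82, 2.27], [-1.45, 1.34], [-3.14, 3.14]. Speed limits (rad/s): [2.22, 2.22, 2.79, 3.14, 3.14, 3.14].

INTERFACE

Orientations are given as a rotation vector (axis times angle).
In Python, from rig import manip gives the robot as it stands.
- The arm moves only by the shell command python3 -m inch 'ROWS' [FORCE]. ROWS is JSON, a list of rows, each an object with "jaw": the gripper's target within -1 to 1 (fully open at 1, half-way at 0, shut at -1); "delta_pos": the shift along the tool's x, y, z in units of 40 mm (1.0 is 40 mm), a list of three; "roll": the turn about the tool's z in units of 10 degrees (1.0 is 10 degrees). In form: [{"jaw": jaw, "delta_pos": [tx, ty, tz], "roll": roll}, ...]. A call has 1 to 20 rows; each row is the pose to reach, as a shift and turn from the pose commanded when the call began, along the tool's axes at that moment; what a row does not reach only later rows make up. A row lasts 1/8 s, in which the tool goes at most 62.5 mm and 10.7 degrees, less where a joint would pass 70% of its speed; a pose out of reach is approached as far as the arm can. A call with a gripper value outside its range is refused whole. The fingers move at their own pace and stop on an object; FORCE is the grip in N (left out, the last holds). Time passes only in rows, so rows that repeat a pose let the fingers close. It gives the time, the measured TCP pose, the force and the opening at its end, in the units of the state.
- manip.read_state(): the state, without advancing time (a new reading comes with each control period).
- manip.camera(name): name is "side" or "top"; returns a dict with "pixels" (400x640x3 uint8, red, green, blue), "vertical_fov" (degrees; the focal length in pixels is half the picture's height over the tangent of half this angle, whatever the lens; pixels are square), "cx", "cy" (the principal point, pixels), "cam_to_world" (4x4, takes a point from camera to world coordinates). Camera axes: x right, y up, looking along -z (the intrinsics and any distortion apply to the point x, -y, -z); pixel columns grow to the right and rows downward; lengths in m; the calibration is good to about 2 mm. A picture is of the moment at which its call begins. There is no depth.
- manip.sign_off(): hands the job in, once; it reports no verdict.
Trained networks look in the newest picture that a camera, given by its name, has taken for a name from the list of things; names that differ only in an ending like _2 or _b are one class to them, and where a whole thing is asked for, a point or a joint stands for the part that bears it (a point fixed in the world has none). Each returns a list of dicts, best first, with "score" (0 to 1); they miss things now and then, are a little off and sometimes report something else, mostly with a low value. They report only what shows in the picture. A call takes as long as a camera call. They do not tell look-alikes from the thing itself.
- manip.outline_of(camera, thing): "mask" (400x640 bool, what is visible of it) and "extent" ([left, top, width, height] in pixels, round what is visible of it).
The state is a dict: "clock": time; "q": joint angles; "qvel": joint speeds; "effort": joint torques, N m; "ee_pos": TCP position; "ee_rot": TCP orientation; "wrist_force": force on the tool from outside, world axes, zero at the start; "moment": the same for the moment, N m; "grip_width": finger opening in m.
Only numpy, scipy, OpenCV 4.12 (cv2) and the standard library are available. Lean on these libraries where they do the work, as an engineer would, in place of code of your own. Each camera call takes 0.05 s, during which the arm holds its last target.

TASK

The glue on the small divided drawer is dry and the clamp screw has already been backed off. Flip the yellow pawl lever over so that the ratchet lets go, slide the red jaw all the way back to its stop, then lift the drawer out and set it down (do not drop it) flat in the middle of the dark rubber mat, with its long sides along the mat's long sides, and leave the other things on the bench where they are.

Things in the scene. Friction and masses are not known exactly. Their poses are not given: they have to be found in the camera images.
- clamp: Fixed aluminium ratchet bar clamp, 630 mm long, on a plywood cradle. Origin on the bench under the bar, below the closed jaw's face; x runs along the bar the way the jaw opens (screw end at -x), z up. Bar 25 mm wide, top 40 mm above the bench, 5 mm saw teeth; fixed screw head at -x 104 mm high. The drawer rests between the jaws on wooden runners 42 mm above the bench.
- pawl (a joint): Flip angle of the pawl and its yellow lever, rad: 0 = engaged (lever leans 35 degrees from upright to clamp +x, tip in the teeth, the jaw cannot move back), 1.05 = flipped over (lever leans 25 degrees from upright to clamp -x, tip clear). Its weight tips it to either end: a push of about 3 to 5 N near the lever's end towards clamp -x carries it past upright and it falls over and stays.
- lever_tip (a point): Outer end of the yellow pawl lever (18 mm thick round grip over the last 45 mm of the lever), 75 mm from the pivot; about 114 mm above the bench when engaged, 121 mm when flipped.
- pawl_pivot (a point): Centre of the pawl's pivot pin in the rear of the sliding jaw, 53 mm above the bench; the pin runs along the clamp's y axis. It travels with the jaw.
- jaw (a joint): Travel of the red sliding jaw back along clamp +x, m: 0 = closed on the drawer (when the pawl is flipped the rubber screw pad springs it open 1 to 2 mm), 0.09 = back against its stop. It slides against about 3 N of friction (a little more if moved fast) once the pawl is flipped, and stays where it is left.
- jaw_grip (a point): Middle of the upright red block of the sliding jaw, 86 mm above the bench: a grip 32 mm wide across the bar (clamp y), 38 mm long along it, free sides from 55 to 104 mm above the bench (its top). Behind a rubber face plate 8 mm thick and 46 mm wide, whose face is 27 mm from this point towards clamp -x. Travels with the jaw.
- drawer_mid (a point): Centre of the small drawer, half-way up the box (26 mm above its underside). Same axes as drawer. The upright centre divider, 10 mm thick, runs through this point along the drawer's x axis; its top is 22 mm above this point. A 40 mm wide compartment lies on either side of the divider, its floor 19 mm below this point.
- drawer: Loose divided drawer, about 0.36 kg, maple with a dark walnut front marked with green tape. 168 mm long (x; the front is at +x, towards the sliding jaw), 110 mm wide (y; the front 124 mm), box 52 mm high, front 56 mm; walls 10 mm, front 18 mm. Origin in the middle of its underside, z up. It starts held between the screw's rubber pad and the jaw, its x along clamp x.
- mat: Fixed dark rubber mat lying on the bench, 240 mm long (x) by 170 mm wide (y), 4 mm thick. Origin in the middle of its underside, z up.
- tray: Bystander: loose blue plastic tray of cabinet hinges, 190 by 140 mm, 40 mm high. Origin in the middle of its underside.
- glue: Bystander: loose yellow glue bottle, 64 mm across, 190 mm high. Origin in the middle of its underside.
- tape: Bystander: loose roll of green tape lying flat, 104 mm across, 38 mm high. Origin in the middle of its underside.
Mind the look-alikes: they are no part of the job. There is more than one size of the drawer; the job needs the smaller.

How it is judged:
By the outcome, as a careful person would: the job done as asked, in the order asked, and still so for the second after the job is handed in, with the robot touching nothing.
It also fails if it takes over 64 s, if anything falls off the work surface, if the arm or the gripper's body presses on something with over 40 N, if the wrist force passes 120 N, or if a joint passes its speed limit or range.

## Working session

There is one attempt and no reset: what is moved stays moved. The work goes in short steps, Python scripts to look and compute and a shell command to move; the robot and the scene stay as the last step left them, time stands still between calls to the robot, and variables do not carry over. Pictures are saved under pics/ and viewed, and the job is handed in when it is done.

```bash
ls; mkdir -p pics
python3 - <<'E'
from rig import manip
import cv2,numpy as np
s=manip.read_state()
for k,v in s.items(): print(k,np.round(v,3))
print(manip.grip_point_offset)
for n in ("side","top"):
    c=manip.camera(n)
    print(n,c["vertical_fov"],c["cx"],c["cy"],np.round(c["cam_to_world"],4).tolist(),[k for k in c])
    cv2.imwrite(f"pics/{n}0.png",c["pixels"][:,:,::-1])
E
```

```text
pics
clock 0.0
q [ 1.227  0.239 -0.014  1.319 -0.     1.571]
qvel [ 0.001  0.001 -0.003  0.     0.001  0.001]
effort [-1.0000e-03 -5.3878e+01  3.4644e+01  1.9000e-02 -0.0000e+00 -0.0000e+00]
ee_pos [0.177 0.494 0.231]
ee_rot [-5.370e-01 -3.095e+00  2.000e-03]
wrist_force [-0.256  0.029 -0.622]
moment [0.075 0.046 0.006]
grip_width 0.085
0.0187
side 54.258936208188835 323.5406037034243 197.58051808556024 [[0.9132, 0.2433, -0.3269, 0.0729], [-0.4071, 0.5087, -0.7586, -1.0428], [-0.0183, 0.8258, 0.5636, 0.8251], [0.0, 0.0, 0.0, 1.0]] ['pixels', 'vertical_fov', 'cx', 'cy', 'cam_to_world']
top 53.978184829343355 316.0225988474046 206.14550416951096 [[-0.0039, 0.9961, -0.0883, 0.3897], [-0.9999, -0.0031, 0.0096, -0.0455], [0.0093, 0.0884, 0.996, 1.2721], [0.0, 0.0, 0.0, 1.0]] ['pixels', 'vertical_fov', 'cx', 'cy', 'cam_to_world']
```

View pics/side0.png

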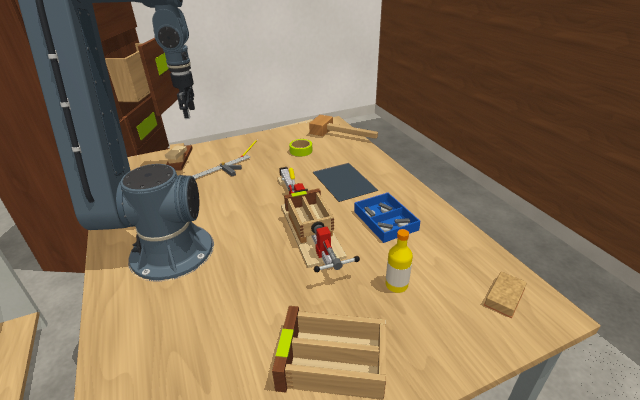

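View pics/top0.png

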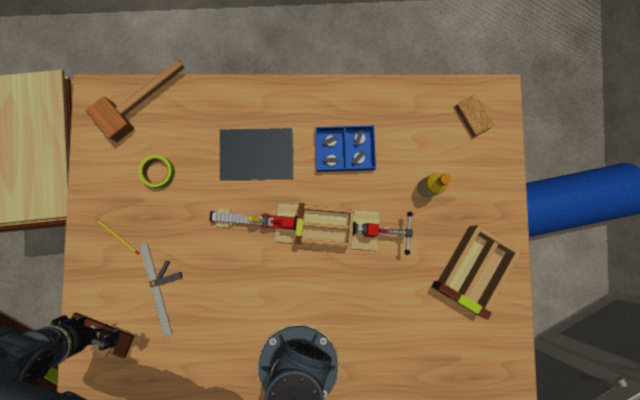

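Candidates: the drawer in the clamp at top (325,228), side (307,212); and a larger look-alike loose at top (473,270), side (330,350). The small one held in the clamp fits the description. There is also a brown object at top (105,335), partly under the arm. I'll check close crops next.

```bash
cat > h.py <<'E'
import numpy as np,cv2
from rig import manip
def cam(n):
    c=manip.camera(n); h,w=c["pixels"].shape[:2]
    c["f"]=h/2/np.tan(np.radians(c["vertical_fov"])/2); return c
def proj(c,p):
    T=np.linalg.inv(c["cam_to_world"]); p=np.atleast_2d(p)
    q=p@T[:3,:3].T+T[:3,3]
    return np.c_[c["cx"]+c["f"]*q[:,0]/-q[:,2], c["cy"]+c["f"]*q[:,1]/q[:,2]]
def onz(c,uv,z):
    uv=np.atleast_2d(np.float64(uv)); d=np.c_[(uv[:,0]-c["cx"])/c["f"],-(uv[:,1]-c["cy"])/c["f"],-np.ones(len(uv))]@c["cam_to_world"][:3,:3].T
    o=c["cam_to_world"][:3,3]; return o+d*((z-o[2])/d[:,2])[:,None]
def tri(cs,uvs):
    A=np.zeros((3,3));b=np.zeros(3)
    for c,uv in zip(cs,uvs):
        o=c["cam_to_world"][:3,3]; d=onz(c,uv,0)[0]-o; d/=np.linalg.norm(d); M=np.eye(3)-np.outer(d,d); A+=M;b+=M@o
    return np.linalg.solve(A,b)
def crop(c,u0,v0,u1,v1,s,name):
    cv2.imwrite("pics/"+name,cv2.resize(c["pixels"][v0:v1,u0:u1,::-1],None,fx=s,fy=s,interpolation=cv2.INTER_CUBIC))
E
python3 - <<'E'
from h import *
t=cam("top"); crop(t,200,180,430,270,3.4,"tcrop.png")
for n in ["mat","drawer","clamp","pawl","jaw_grip","jaw","tray","glue","tape","lever_tip"]:
    for o in manip.outline_of("top",n): 
        m=np.uint8(o["mask"]); 
        if m.sum()<4: continue
        r=cv2.minAreaRect(np.argwhere(m)[:,::-1].astype(np.float32)); print("top",n,round(o["score"],2),o["extent"],np.round(r[0],1),np.round(r[1],1),round(r[2],1))
s=cam("side"); crop(s,260,150,380,280,4.5,"scrop.png")
for n in ["mat","drawer","pawl","jaw"]:
    for o in manip.outline_of("side",n):
        m=np.argwhere(o["mask"]); print("side",n,round(o["score"],2),o["extent"],m.mean(0)[::-1])
E
```

```text
top mat 0.62 [222.9, 129.5, 68.5, 52.3] [255.8 154.2] [51.1 74.3] 88.9
top drawer 0.75 [432.2, 225.0, 90.0, 95.1] [479.  270.4] [64.8 77.2] 31.0
top drawer 0.64 [250.8, 215.5, 45.4, 15.7] [272.3 221.4] [49.1 14.2] 3.8
top drawer 0.62 [294.6, 200.7, 59.9, 41.3] [324.8 225. ] [56.  40.4] 4.8
top clamp 0.85 [207.7, 204.7, 203.8, 49.0] [310.9 226.3] [202.9  41.3] 4.2
top pawl 0.66 [139.1, 152.3, 33.6, 38.1] [156.5 171.5] [33. 33.] 90.0
top jaw_grip 0.8 [248.8, 215.5, 47.9, 12.0] [272.4 221.4] [47.3 12.2] 3.8
top jaw_grip 0.19 [293.5, 201.2, 60.0, 41.7] [324.8 225.1] [56.1 40.3] 4.8
top jaw 0.64 [248.2, 215.2, 50.7, 17.2] [272.4 221.3] [49.1 14.1] 2.4
top tray 0.82 [317.8, 126.1, 57.2, 45.6] [345.4 148.5] [45.5 60.4] 87.9
top tray 0.23 [209.2, 205.1, 202.6, 47.7] [310.9 226.6] [203.   42.1] 3.8
top glue 0.92 [417.2, 173.3, 32.5, 27.5] [434.4 184.3] [20.6 35.3] 63.4
top glue 0.48 [248.6, 215.4, 19.3, 11.5] [258.  219.9] [18.4  7. ] 4.1
top tape 0.87 [137.3, 154.2, 34.5, 35.3] [156.4 171.7] [34.4 32.2] 26.6
top tape 0.72 [210.7, 205.8, 202.5, 46.9] [310.9 226.6] [203.1  42.2] 3.8
top lever_tip 0.68 [245.5, 215.1, 23.6, 12.4] [257.9 220. ] [20.1  7.1] 4.4
top lever_tip 0.25 [414.8, 173.4, 35.2, 27.3] [434. 185.] [24. 34.] 90.0
side mat 0.62 [316.5, 162.9, 60.6, 39.7] [344.48375451 181.59927798]
side drawer 0.78 [269.5, 305.9, 115.3, 94.0] [331.22603292 354.46288411]
side drawer 0.58 [286.6, 187.7, 45.4, 50.7] [307.62892224 210.19440655]
side pawl 0.46 [289.7, 171.3, 6.6, 16.6] [291.70238095 178.17857143]
side jaw 0.72 [387.0, 227.9, 24.7, 67.0] [398.79718543 263.89403974]
side jaw 0.45 [287.9, 168.1, 18.0, 25.4] [295.07692308 184.55494505]
```

View pics/tcrop.png

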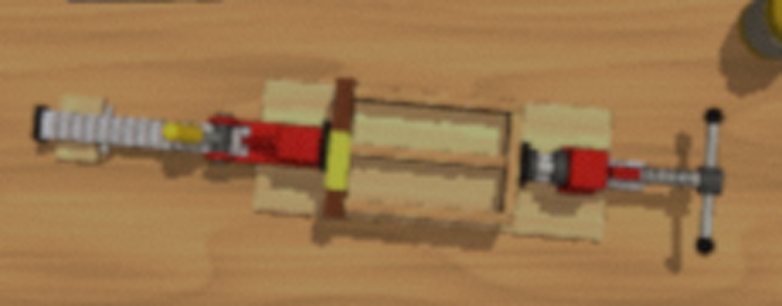

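View pics/scrop.png

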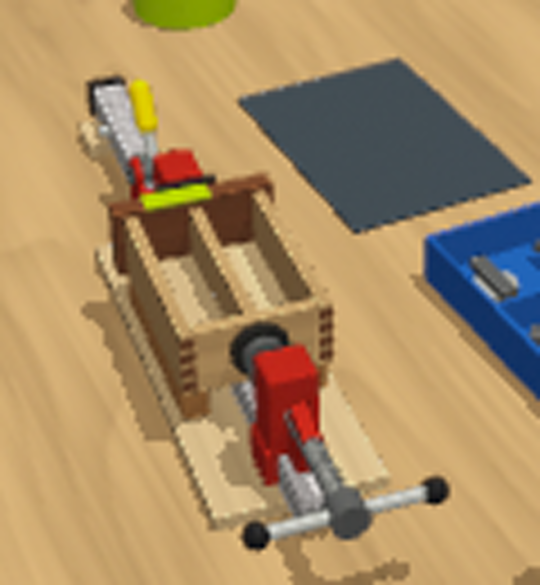

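Run:
```python
from h import *
t=cam("top"); crop(t,285,195,365,250,10,"tz.png"); crop(t,205,195,305,245,8,"tz2.png")
s=cam("side"); crop(s,275,160,345,220,10,"sz.png")
```

```text
(no output)
```

View pics/tz.png

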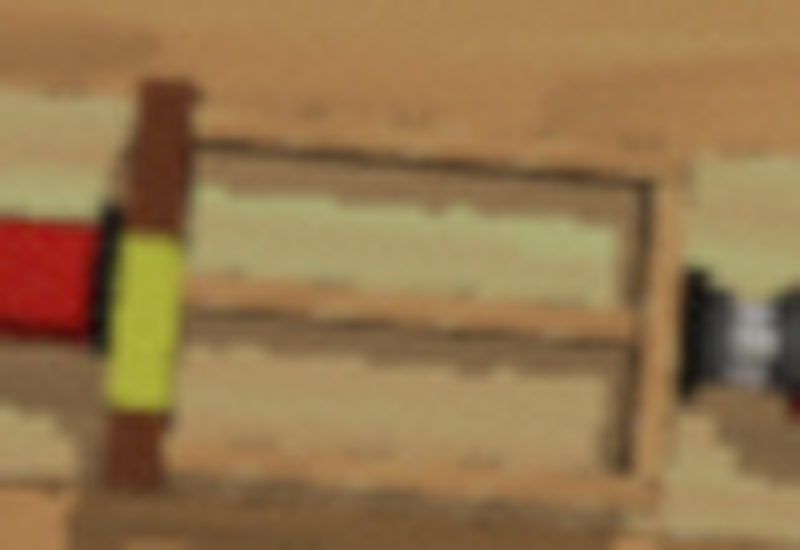

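View pics/tz2.png

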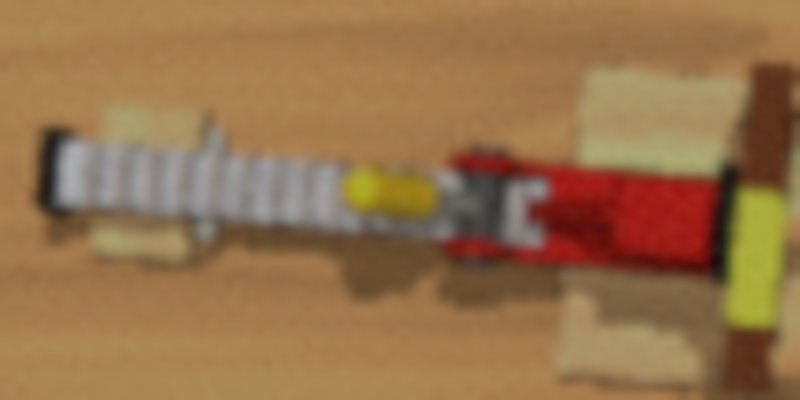

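View pics/sz.png

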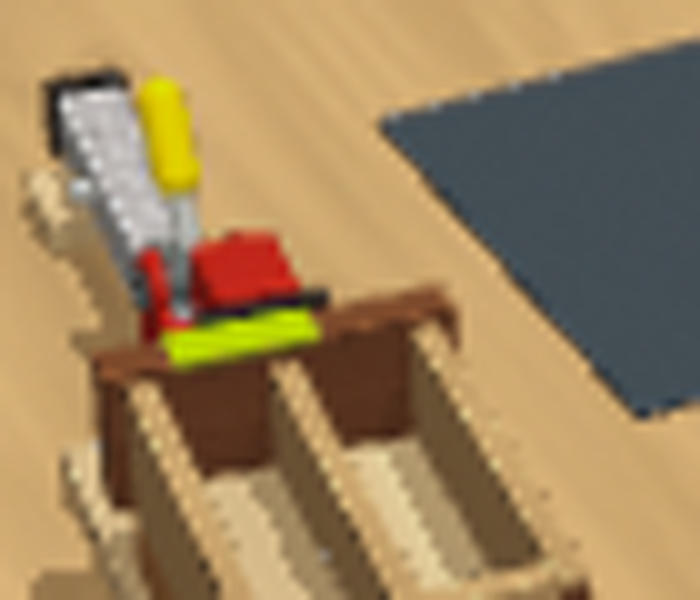

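```bash
cat > fit.py <<'E'
from h import *
from scipy.optimize import least_squares
def fit(obs,x0,f=None):
    # obs: list of (cam, uv, local xyz mm)
    def res(p,full=False):
        c,s=np.cos(p[2]),np.sin(p[2]); r=[]
        for cm,uv,l in obs:
            l=np.array(l)/1000; w=[p[0]+c*l[0]-s*l[1],p[1]+s*l[0]+c*l[1],l[2]]
            r.append(proj(cm,w)[0]-uv)
        return np.ravel(r)
    q=least_squares(res,x0,loss="soft_l1"); return q.x,res(q.x).reshape(-1,2)
def pt(p,l):
    c,s=np.cos(p[2]),np.sin(p[2]); l=np.array(l)/1000
    return np.array([p[0]+c*l[0]-s*l[1],p[1]+s*l[0]+c*l[1],l[2]])
E
python3 - <<'E'
from fit import *
t=cam("top"); s=cam("side")
Z=lambda u,v,o,k:((u+.5)/k-.5+o[0],(v+.5)/k-.5+o[1])
T=lambda u,v:Z(u,v,(285,195),10); S=lambda u,v:Z(u,v,(275,160),10)
ob=[(t,T(138,82),(0,-62,98)),(t,T(105,487),(0,62,98)),(t,T(195,90),(-18,-62,98)),(t,T(160,490),(-18,62,98)),(t,T(685,165),(-168,-55,94)),(t,T(655,500),(-168,55,94))]
os=[(s,S(100,378),(-18,62,98)),(s,S(455,310),(-18,-62,98)),(s,S(92,352),(0,62,98)),(s,S(440,288),(0,-62,98))]
for o in (ob,os,ob+os):
    p,r=fit(o,[.4,0,1.57]); print(np.round(p,4),np.degrees(p[2]).round(2)); print(r.round(1).tolist())
print("grip",pt(p,(27,0,86)),"mid",pt(p,(-84,0,68)))
# mat
m=[o for o in manip.outline_of("top","mat")][0]["mask"]
def rect(c,mask,z):
    w=onz(c,np.argwhere(mask)[:,::-1],z)[:,:2]; return cv2.minAreaRect(np.float32(w*1000))
t2=cam("top")
print("mat top",rect(t2,manip.outline_of("top","mat")[0]["mask"],.004))
s2=cam("side")
print("mat side",rect(s2,manip.outline_of("side","mat")[0]["mask"],.004))
for n,u,v in (("top",250.6,218.4),):
    print("lever tip on z=.105", onz(t,(u,v),.105))
print("tri lever end", tri([t,s],[Z(358,185,(205,195),8),S(158,85)]))
for cn,c in (("t",t2),("s",s2)):
    px=c["pixels"].astype(int); dark=(px.max(2)<90)&(px[:,:,2]>px[:,:,0])
    reg=np.zeros(dark.shape,bool); 
    if cn=="t": reg[120:190,210:300]=1
    else: reg[155:210,305:385]=1
    mm=np.uint8(dark&reg); mm=cv2.morphologyEx(mm,cv2.MORPH_OPEN,np.ones((3,3)))
    print(cn,mm.sum(),rect(c,mm>0,.004))
E
```

```text
[0.4438 0.0025 1.4811] 84.86
[[-0.2, -0.4], [-0.7, 0.4], [0.0, -0.7], [-0.2, 0.6], [0.5, -1.5], [0.6, 1.6]]
[0.4416 0.0029 1.4613] 83.73
[[0.0, 0.2], [0.2, 0.2], [-0.4, -0.1], [0.1, -0.3]]
[0.4427 0.0027 1.4806] 84.83
[[-0.3, -0.1], [-0.8, 0.8], [-0.0, -0.3], [-0.2, 1.0], [0.4, -1.1], [0.5, 2.0], [0.5, 0.3], [0.5, -0.1], [0.0, 0.1], [0.4, -0.6]]
grip [0.44515911 0.02959418 0.086     ] mid [ 0.43516139 -0.08095466  0.068     ]
mat top ((673.8418579101562, 134.8583221435547), (173.66427612304688, 247.032470703125), 2.1741509437561035)
mat side ((671.38525390625, 142.47259521484375), (253.78651428222656, 177.2909698486328), 89.01737213134766)
lever tip on z=.105 [[0.45730573 0.13775474 0.105     ]]
tri lever end [0.45650272 0.14099991 0.11349521]
t 3439 ((675.3580322265625, 137.8324737548828), (162.10824584960938, 229.5873565673828), 0.9966352581977844)
s 1277 ((670.840087890625, 137.0541229248047), (166.61424255371094, 233.64288330078125), 1.1169902086257935)
```

```bash
cat > plan.py <<'E'
from fit import *
from scipy.spatial.transform import Rotation as Ro
P=[.4427,.0027,np.radians(84.7)]  # clamp
def go(xyz,yaw_y_deg=None):
    s=manip.read_state(); R=Ro.from_rotvec(s["ee_rot"]).as_matrix()
    d=R.T@(np.array(xyz)-s["ee_pos"]); cur=np.degrees(np.arctan2(R[1,1],R[0,1]))
    r=0 if yaw_y_deg is None else ((cur-yaw_y_deg+90)%180-90)
    print("pos",s["ee_pos"].round(4) if hasattr(s["ee_pos"],"round") else s["ee_pos"],"yawy",round(cur,2),"tilt",np.round(R[:,2],3),"| delta units",np.round(d/.04,3),"roll units",round(r/10,3),"t",round(s["clock"],2))
def C(*l): return pt(P,l)
E
python3 - <<'E'
from plan import *
print(C(180,0,88),C(105,0,88)); print("pivot?",onz(cam("top"),(265,220.6),.053))
b=onz(cam("top"),((55.5/8)-.5+205,(170.5/8)-.5+195),.03); print("bar end",b, "clamp line at", C(1000*(b[0][1]-P[1])/np.sin(P[2]),0,0))
go(C(180,0,230),-5.3); go(C(180,0,88),-5.3)
E
```

```text
[0.45932671 0.18193045 0.088     ] [0.45239891 0.10725109 0.088     ]
pivot? [[0.45332917 0.10123274 0.053     ]]
bar end [[0.47025649 0.2732213  0.03      ]] clamp line at [0.4677955 0.2732213 0.       ]
pos [0.177  0.4942 0.2313] yawy 70.3 tilt [-0. -0. -1.] | delta units [-9.278 -4.971  0.033] roll units 7.56 t 1.45
pos [0.177  0.4942 0.2313] yawy 70.3 tilt [-0. -0. -1.] | delta units [-9.278 -4.971  3.583] roll units 7.56 t 1.45
```

```bash
python3 -m inch '[{"jaw":-1,"delta_pos":[-9.28,-4.97,0.5],"roll":7.6},{"jaw":-1,"delta_pos":[-9.28,-4.97,0.5],"roll":7.6},{"jaw":-1,"delta_pos":[-9.28,-4.97,0.5],"roll":7.6},{"jaw":-1,"delta_pos":[-9.28,-4.97,0.5],"roll":7.6},{"jaw":-1,"delta_pos":[-9.28,-4.97,0.5],"roll":7.6},{"jaw":-1,"delta_pos":[-9.28,-4.97,0.5],"roll":7.6},{"jaw":-1,"delta_pos":[-9.28,-4.97,0.5],"roll":7.6},{"jaw":-1,"delta_pos":[-9.28,-4.97,0.5],"roll":7.6},{"jaw":-1,"delta_pos":[-9.28,-4.97,0.5],"roll":7.6},{"jaw":-1,"delta_pos":[-9.28,-4.97,0.5],"roll":7.6},{"jaw":-1,"delta_pos":[-9.28,-4.97,0.5],"roll":7.6}]' 30
python3 - <<'E'
from plan import *
go(C(180,0,88),-5.4)
t=cam("top"); s=cam("side"); p=manip.read_state()["ee_pos"]; print(proj(t,p),proj(s,p))
crop(t,200,150,360,270,5,"t1.png"); crop(s,240,100,400,220,5,"s1.png")
E
```

```text
clock: 2.82
ee_pos: [0.4588, 0.1828, 0.2115]
ee_rot: [2.327, 2.111, 0.0]
wrist_force: [-0.4, -0.7, 0.2]
grip_width: 0.0003
pos [0.4588 0.1828 0.2115] yawy -5.56 tilt [ 0.  0. -1.] | delta units [-0.021  0.014  3.087] roll units -0.016 t 2.83
[[227.79709913 215.56362429]] [[285.94415611 138.92440565]]
```

View pics/t1.png

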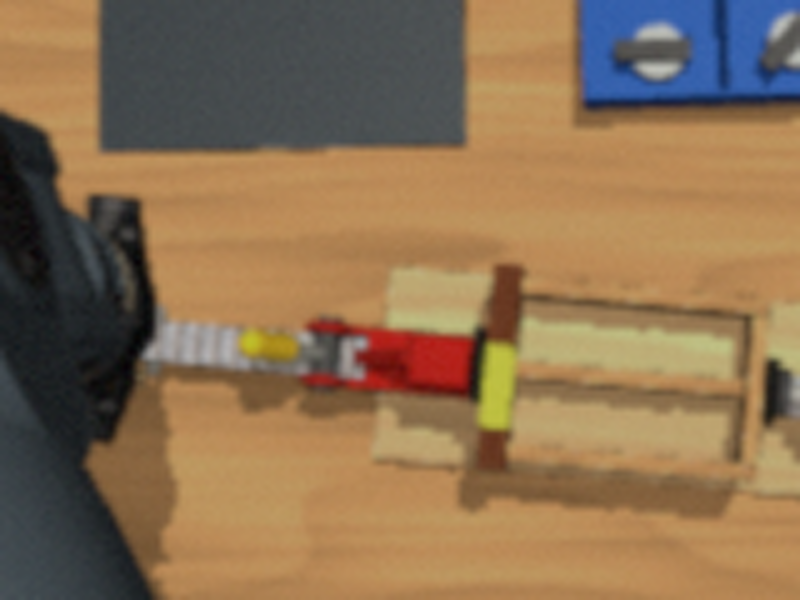

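View pics/s1.png

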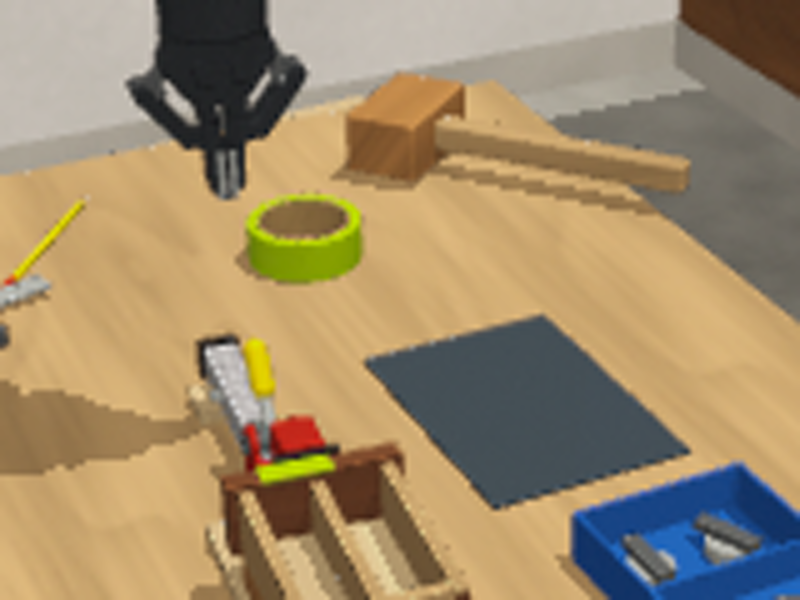

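```bash
python3 -m inch '[{"jaw":-1,"delta_pos":[0,0,1.5],"roll":0},{"jaw":-1,"delta_pos":[0,0,3],"roll":0},{"jaw":-1,"delta_pos":[0,0,3.05],"roll":0},{"jaw":-1,"delta_pos":[-0.4,0,3.05],"roll":0},{"jaw":-1,"delta_pos":[-0.6,0,3.05],"roll":0},{"jaw":-1,"delta_pos":[-0.8,0,3.05],"roll":0},{"jaw":-1,"delta_pos":[-1.0,0,3.05],"roll":0},{"jaw":-1,"delta_pos":[-1.2,0,3.05],"roll":0}]'
python3 - <<'E'
from plan import *
go(C(108,0,88)); t=cam("top"); s=cam("side")
crop(s,260,120,340,200,7,"s2.png")
E
```

```text
clock: 3.92
ee_pos: [0.4547, 0.1335, 0.0896]
ee_rot: [2.329, 2.108, 0.0]
wrist_force: [1.5, 0.3, 0.1]
grip_width: 0.0
pos [0.4547 0.1335 0.0896] yawy -5.71 tilt [ 0. -0. -1.] | delta units [-0.584  0.009  0.04 ] roll units 0.0 t 3.92
```

View pics/s2.png

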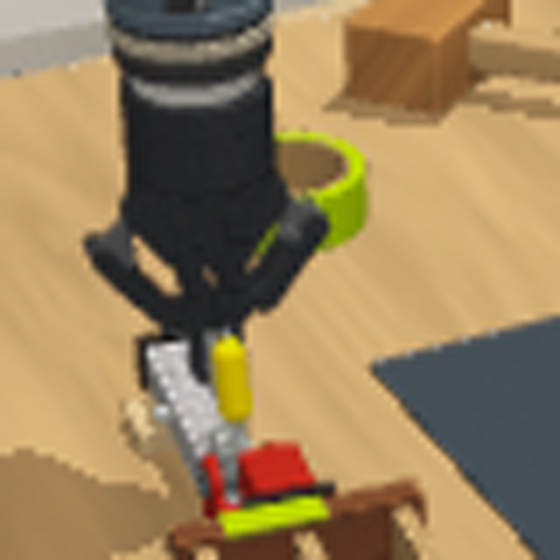

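Run:
```python
from plan import *
t=cam("top"); s=cam("side"); p=manip.read_state()["ee_pos"]
print("tcp",(proj(s,p)-[260,120])*7)
for a in (35,25,15,5):
    l=(96+75*np.sin(np.radians(a)),0,53+75*np.cos(np.radians(a))); print(a,l,(proj(s,C(*l))-[260,120])*7,(proj(t,C(*l))-[220,190])*7)
print((proj(s,C(96,0,53))-[260,120])*7)
crop(t,220,190,320,250,7,"t2.png")
crop(s,275,155,310,200,16,"s2b.png")
```

```text
tcp [[221.40537218 383.07878016]]
35 (np.float64(139.01823272632845), 0, np.float64(114.43640332167439)) [[215.39777084 334.68801235]] [[202.62678675 201.73009411]]
25 (np.float64(127.69636963055245), 0, np.float64(120.97308402774874)) [[220.15876236 333.97570692]] [[227.06227634 203.25603074]]
15 (np.float64(115.41142838268905), 0, np.float64(125.44443697168012)) [[225.74694103 337.63792411]] [[254.78478237 205.27752997]]
5 (np.float64(102.53668070607436), 0, np.float64(127.71460235688092)) [[232.0047617  345.67123512]] [[284.8319883  207.72736749]]
[[244.1717844  475.76977437]]
```

View pics/t2.png

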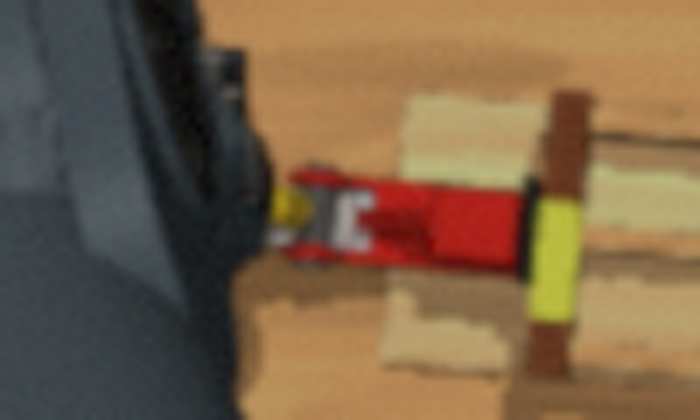

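View pics/s2b.png

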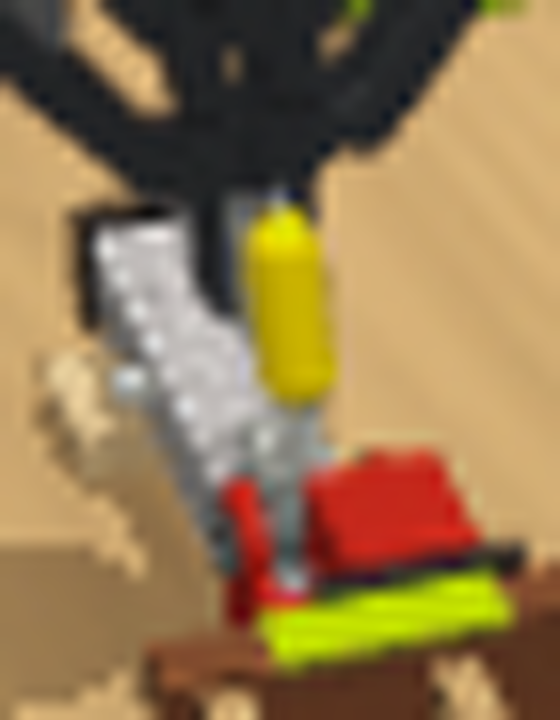

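```bash
python3 -m inch '[{"jaw":-1,"delta_pos":[-0.15,0.06,0],"roll":0},{"jaw":-1,"delta_pos":[-0.3,0.06,0],"roll":0},{"jaw":-1,"delta_pos":[-0.45,0.06,0],"roll":0},{"jaw":-1,"delta_pos":[-0.6,0.06,0],"roll":0},{"jaw":-1,"delta_pos":[-0.7,0.06,0],"roll":0},{"jaw":-1,"delta_pos":[-0.7,0.06,0],"roll":0}]'
python3 - <<'E'
from plan import *
go(C(108,0,88)); s=cam("side")
crop(s,260,120,340,200,7,"s3.png")
E
```

```text
clock: 4.88
ee_pos: [0.4542, 0.1058, 0.0893]
ee_rot: [2.33, 2.108, -0.0]
wrist_force: [0.6, -0.5, 0.6]
grip_width: 0.0001
pos [0.4542 0.1058 0.0893] yawy -5.73 tilt [-0. -0. -1.] | delta units [ 0.107 -0.05   0.033] roll units 0.0 t 4.88
```

View pics/s3.png

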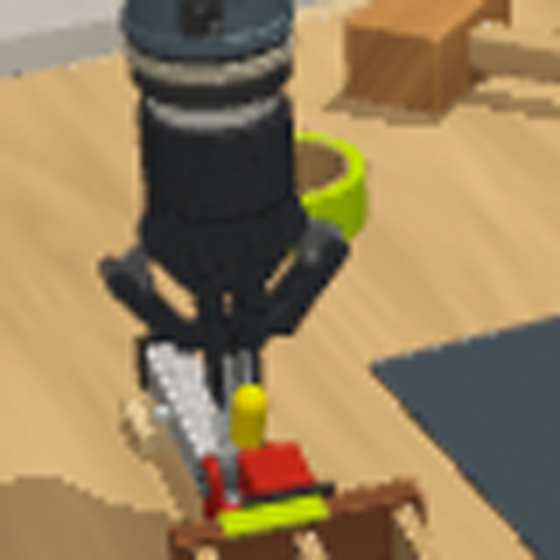

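```bash
python3 -m inch '[{"jaw":-1,"delta_pos":[0.3,0,0],"roll":0},{"jaw":-1,"delta_pos":[0.3,0,-1.5],"roll":0},{"jaw":0.6,"delta_pos":[0.3,0,-3],"roll":0},{"jaw":0.6,"delta_pos":[0.3,0,-3],"roll":0}]'
python3 - <<'E'
from plan import *
t=cam("top"); s=cam("side")
crop(s,275,150,325,200,12,"s4.png"); crop(t,240,200,310,240,10,"t4.png")
w=onz(t,((660.5/8)-.5+205,(221.5/8)-.5+195),.104); print(w, C(1000*(w[0][1]-P[1])/np.sin(P[2]),0,0))
go(C(28.5,0,65),-5.5)
E
```

```text
clock: 5.42
ee_pos: [0.4579, 0.1196, 0.2136]
ee_rot: [2.326, 2.107, 0.011]
wrist_force: [-0.3, -0.2, -0.3]
grip_width: 0.0356
[[0.44571892 0.02952917 0.104     ]] [0.44518887 0.02952917 0.        ]
pos [0.4558 0.1188 0.2097] yawy -5.66 tilt [ 0.001  0.    -1.   ] | delta units [-2.21  -0.047  3.615] roll units -0.016 t 5.53
```

View pics/s4.png

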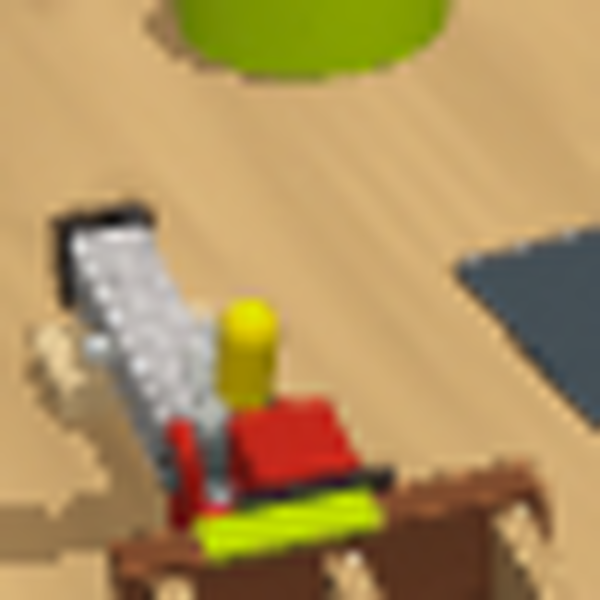

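View pics/t4.png

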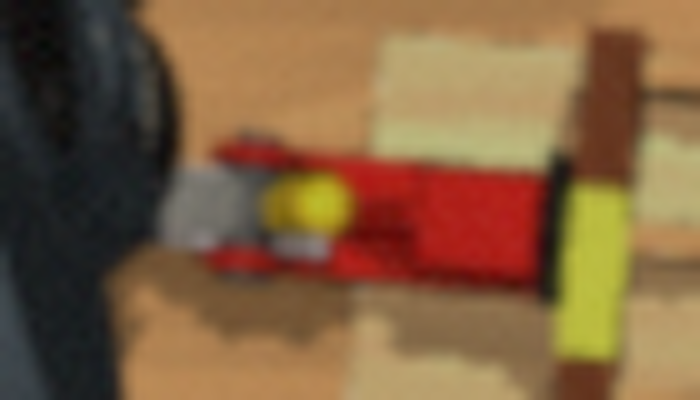

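Pawl is flipped: lever tip at side (296,176), leaning to the screw side. Next I grip the red block.

```bash
python3 -m inch '[{"jaw":0.6,"delta_pos":[-1.2,-0.04,0],"roll":0},{"jaw":0.6,"delta_pos":[-2.2,-0.04,0],"roll":0},{"jaw":0.6,"delta_pos":[-2.2,-0.04,1.2],"roll":0},{"jaw":0.6,"delta_pos":[-2.2,-0.04,2.4],"roll":0},{"jaw":0.6,"delta_pos":[-2.2,-0.04,3.2],"roll":0},{"jaw":0.6,"delta_pos":[-2.2,-0.04,3.6],"roll":0},{"jaw":0.6,"delta_pos":[-2.2,-0.04,3.6],"roll":0}]'
python3 - <<'E'
from plan import *
go(C(28.5,0,65),-5.5)
t=cam("top"); s=cam("side")
crop(s,260,130,330,200,10,"s5.png")
E
```

```text
clock: 6.4
ee_pos: [0.4431, 0.0308, 0.0632]
ee_rot: [-2.327, -2.106, 0.006]
wrist_force: [0.1, 0.6, -0.2]
grip_width: 0.0681
pos [0.4431 0.0308 0.0632] yawy -5.69 tilt [-0.005 -0.    -1.   ] | delta units [ 0.014  0.055 -0.046] roll units -0.019 t 6.4
```

View pics/s5.png

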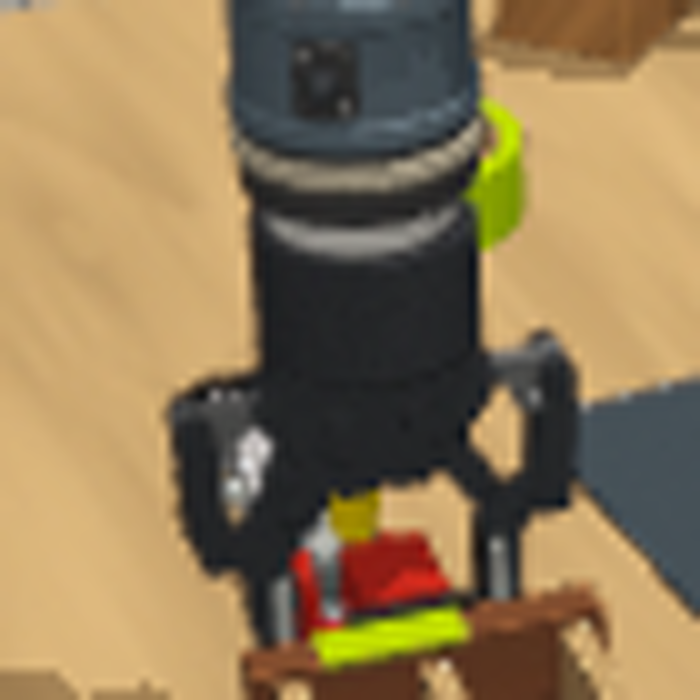

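```bash
python3 -m inch '[{"jaw":0,"delta_pos":[0,0.04,0],"roll":0},{"jaw":-0.6,"delta_pos":[0,0.04,0],"roll":0},{"jaw":-0.6,"delta_pos":[0,0.04,0],"roll":0},{"jaw":-0.6,"delta_pos":[0,0.04,0],"roll":0},{"jaw":-0.6,"delta_pos":[0,0.04,0],"roll":0}]' 25
python3 - <<'E'
from plan import *
go(C(28.5,0,65),-5.5); go(C(118.5,0,65),-5.5)
E
```

```text
clock: 7.12
ee_pos: [0.4472, 0.0307, 0.066]
ee_rot: [2.328, 2.108, 0.002]
wrist_force: [-0.7, 2.1, 5.2]
grip_width: 0.032
pos [0.4472 0.0307 0.066 ] yawy -5.68 tilt [ 0.001  0.    -1.   ] | delta units [ 0.004 -0.049  0.024] roll units -0.018 t 7.12
pos [0.4472 0.0307 0.066 ] yawy -5.68 tilt [ 0.001  0.    -1.   ] | delta units [ 2.254 -0.063  0.026] roll units -0.018 t 7.12
```

```bash
python3 -m inch '[{"jaw":-0.6,"delta_pos":[0.2,0,0],"roll":0},{"jaw":-0.6,"delta_pos":[0.4,0,0],"roll":0},{"jaw":-0.6,"delta_pos":[0.6,0,0],"roll":0},{"jaw":-0.6,"delta_pos":[0.8,0,0],"roll":0},{"jaw":-0.6,"delta_pos":[1.0,0,0],"roll":0},{"jaw":-0.6,"delta_pos":[1.2,0,0],"roll":0},{"jaw":-0.6,"delta_pos":[1.4,0,0],"roll":0},{"jaw":-0.6,"delta_pos":[1.6,0,0],"roll":0},{"jaw":-0.6,"delta_pos":[1.8,0,0],"roll":0},{"jaw":-0.6,"delta_pos":[2.0,0,0],"roll":0},{"jaw":-0.6,"delta_pos":[2.1,0,0],"roll":0},{"jaw":-0.6,"delta_pos":[2.1,0,0],"roll":0}]'
python3 - <<'E'
from plan import *
go(C(118.5,0,65),-5.5); print(np.round(manip.read_state()["wrist_force"],1),manip.read_state()["grip_width"])
E
```

```text
clock: 8.62
ee_pos: [0.4548, 0.1144, 0.066]
ee_rot: [-2.328, -2.109, -0.001]
wrist_force: [-3.4, 2.4, 9.1]
grip_width: 0.0319
pos [0.4548 0.1144 0.066 ] yawy -5.66 tilt [ 0.  0. -1.] | delta units [ 0.154 -0.045  0.024] roll units -0.016 t 8.62
[-3.4  2.4  9.1] 0.03194190460599263
```

```bash
python3 -m inch '[{"jaw":-0.6,"delta_pos":[0.05,0,0],"roll":0},{"jaw":-0.6,"delta_pos":[0.1,0,0],"roll":0},{"jaw":-0.6,"delta_pos":[0.15,0,0],"roll":0},{"jaw":-0.6,"delta_pos":[0.15,0,0],"roll":0}]'; python3 -m inch '[{"jaw":-0.6,"delta_pos":[0.04,0,0],"roll":0},{"jaw":-0.6,"delta_pos":[0.07,0,0],"roll":0},{"jaw":-0.6,"delta_pos":[0.07,0,0],"roll":0}]'
```

```text
clock: 9.12
ee_pos: [0.4553, 0.1198, 0.0659]
ee_rot: [2.329, 2.108, -0.001]
wrist_force: [-3.2, -1.8, 10.7]
grip_width: 0.0316
clock: 9.5
ee_pos: [0.4553, 0.1199, 0.0659]
ee_rot: [2.327, 2.104, -0.007]
wrist_force: [-2.9, -17.8, 13.4]
grip_width: 0.0317
```

```bash
python3 -m inch '[{"jaw":0.5,"delta_pos":[-0.03,0,0],"roll":0},{"jaw":0.5,"delta_pos":[-0.03,0,0],"roll":0},{"jaw":0.5,"delta_pos":[-0.03,0,0],"roll":0},{"jaw":0.5,"delta_pos":[-0.03,0,-1],"roll":0},{"jaw":0.5,"delta_pos":[-0.03,0,-2.2],"roll":0},{"jaw":-0.2,"delta_pos":[-0.03,0,-3.3],"roll":0},{"jaw":-0.2,"delta_pos":[1,0,-3.3],"roll":0},{"jaw":-0.2,"delta_pos":[1,0,-3.3],"roll":0}]'
python3 - <<'E'
from plan import *
t=cam("top"); s=cam("side")
crop(s,255,150,345,240,7,"s6.png"); crop(t,230,195,370,250,5.5,"t6.png"); crop(t,285,195,365,250,10,"t6b.png")
go(C(-77,0,57),-5.4)
E
```

```text
clock: 10.5
ee_pos: [0.4604, 0.1645, 0.1977]
ee_rot: [2.327, 2.111, 0.002]
wrist_force: [0.4, 0.4, -1.0]
grip_width: 0.0343
pos [0.4595 0.1628 0.1969] yawy -5.63 tilt [-0.001 -0.001 -1.   ] | delta units [-5.947 -0.013  3.502] roll units -0.023 t 10.6
```

View pics/s6.png

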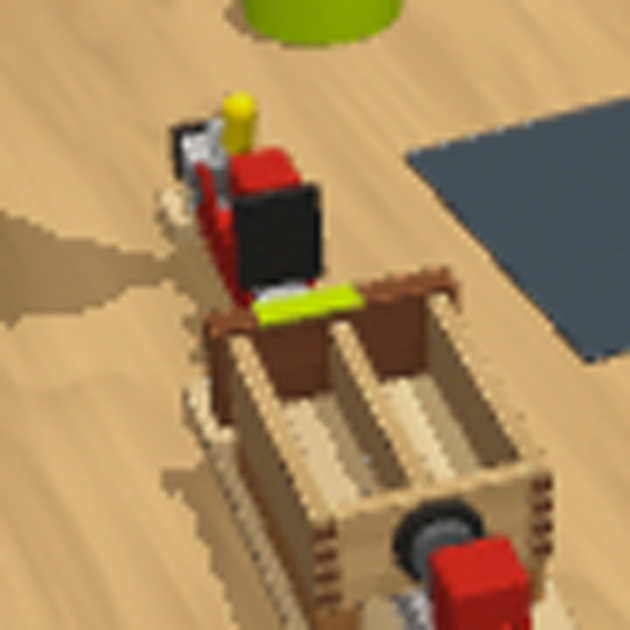

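View pics/t6.png

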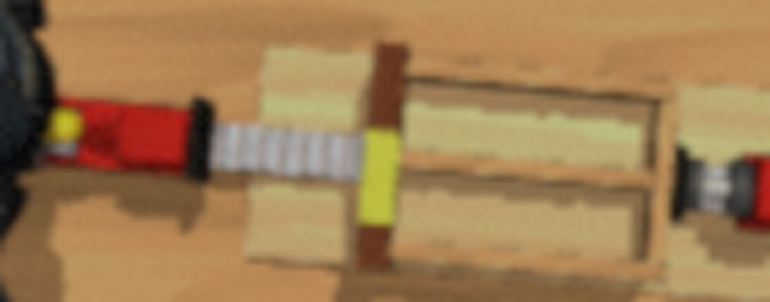

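View pics/t6b.png

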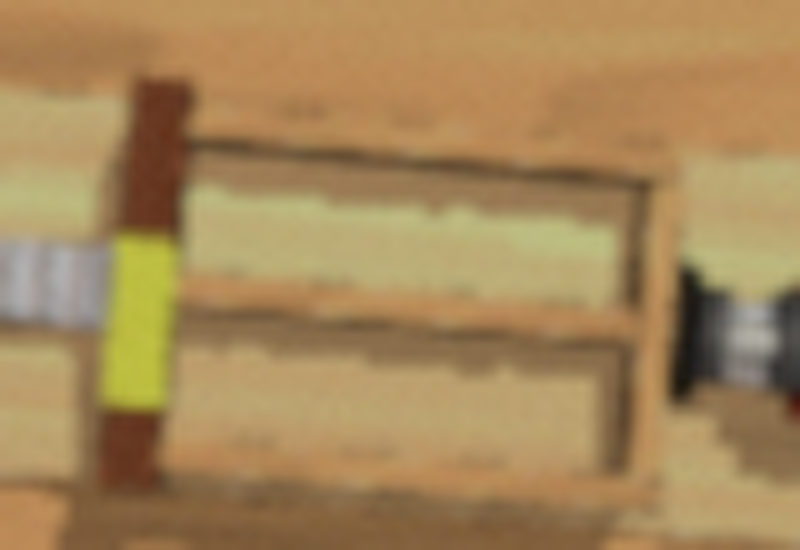

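Run:
```python
from plan import *
t=cam("top")
w=onz(t,[((185.5)/10-.5+285,(294.)/10-.5+195),((635.5)/10-.5+285,(325)/10-.5+195)],.090)
print(w,np.degrees(np.arctan2(*(w[0]-w[1])[[1,0]])),np.linalg.norm(w[0]-w[1]))
for a,b in zip(w,(-18,-158)): print(C(b+1,0,90))
```

```text
[[ 0.44106678 -0.0176631   0.09      ]
 [ 0.43125673 -0.153081    0.09      ]] 85.8565723668247 0.1357727655887366
[ 0.4411297  -0.01422732  0.09      ]
[ 0.42819782 -0.15362878  0.09      ]
```

```bash
python3 -m inch '[{"jaw":-0.2,"delta_pos":[-1.5,0,0],"roll":-0.02},{"jaw":-0.2,"delta_pos":[-3,0,0],"roll":-0.02},{"jaw":-0.2,"delta_pos":[-4.5,0,0],"roll":-0.02},{"jaw":-0.2,"delta_pos":[-5.92,0,0],"roll":-0.02},{"jaw":-0.2,"delta_pos":[-5.92,0,1],"roll":-0.02},{"jaw":-0.2,"delta_pos":[-5.92,0,2],"roll":-0.02},{"jaw":-0.2,"delta_pos":[-5.92,0,2],"roll":-0.02}]'
python3 - <<'E'
from plan import *
go([.4363,-.0735,.057],-5.2)
t=cam("top"); s=cam("side"); crop(s,260,130,350,240,6,"s7.png")
p=manip.read_state()["ee_pos"];print((proj(s,p)-[260,130])*6)
E
```

```text
clock: 11.52
ee_pos: [0.4337, -0.0734, 0.1152]
ee_rot: [-2.324, -2.108, 0.006]
wrist_force: [-0.3, 0.1, 0.4]
grip_width: 0.0342
pos [ 0.4337 -0.0734  0.1152] yawy -5.58 tilt [-0.006  0.001 -1.   ] | delta units [0.003 0.073 1.456] roll units -0.038 t 11.53
[[288.02545064 409.64108116]]
```

View pics/s7.png

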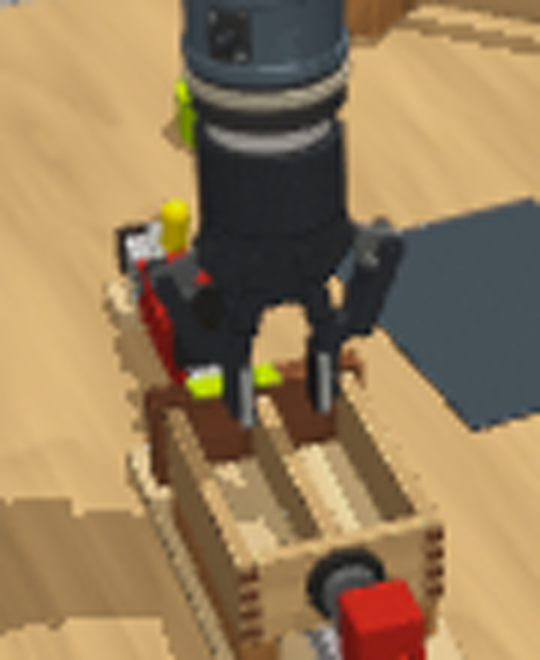

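```bash
python3 -m inch '[{"jaw":-0.2,"delta_pos":[0,0.05,0.5],"roll":-0.03},{"jaw":-0.2,"delta_pos":[0,0.05,1.0],"roll":-0.03},{"jaw":-0.2,"delta_pos":[0,0.05,1.4],"roll":-0.03},{"jaw":-0.2,"delta_pos":[0,0.05,1.4],"roll":-0.03},{"jaw":-0.6,"delta_pos":[0,0.05,1.4],"roll":-0.03},{"jaw":-1,"delta_pos":[0,0.05,1.4],"roll":-0.03},{"jaw":-1,"delta_pos":[0,0.05,1.4],"roll":-0.03},{"jaw":-1,"delta_pos":[0,0.05,1.4],"roll":-0.03},{"jaw":-1,"delta_pos":[0,0.05,1.4],"roll":-0.03}]' 45
```

```text
clock: 12.75
ee_pos: [0.4389, -0.0732, 0.0627]
ee_rot: [2.319, 2.118, 0.002]
wrist_force: [-2.6, 0.5, 6.7]
grip_width: 0.0094
```

```bash
python3 -m inch '[{"jaw":-1,"delta_pos":[0.05,0,-0.05],"roll":0},{"jaw":-1,"delta_pos":[0.08,0,-0.2],"roll":0},{"jaw":-1,"delta_pos":[0.08,0,-0.5],"roll":0},{"jaw":-1,"delta_pos":[0.08,0,-1.0],"roll":0},{"jaw":-1,"delta_pos":[0.08,0,-1.5],"roll":0},{"jaw":-1,"delta_pos":[0.08,0,-2.0],"roll":0},{"jaw":-1,"delta_pos":[0.08,0,-2.5],"roll":0},{"jaw":-1,"delta_pos":[0.08,0,-2.5],"roll":0},{"jaw":-1,"delta_pos":[0.08,0,-2.5],"roll":0}]'
python3 - <<'E'
from plan import *
print(manip.read_state()["moment"])
t=cam("top"); s=cam("side"); crop(s,240,90,380,230,5,"s8.png"); crop(t,210,120,370,250,5,"t8.png")
go([.673,.1375,.2],1.3)
E
```

```text
clock: 13.88
ee_pos: [0.4383, -0.07, 0.161]
ee_rot: [-2.32, -2.118, 0.001]
wrist_force: [0.3, 1.0, -4.0]
grip_width: 0.0095
[-0.01720149  0.00925925 -0.00010283]
pos [ 0.4381 -0.0699  0.1606] yawy -5.2 tilt [-0.001  0.    -1.   ] | delta units [ 5.697  5.378 -0.994] roll units -0.65 t 13.97
```

View pics/s8.png

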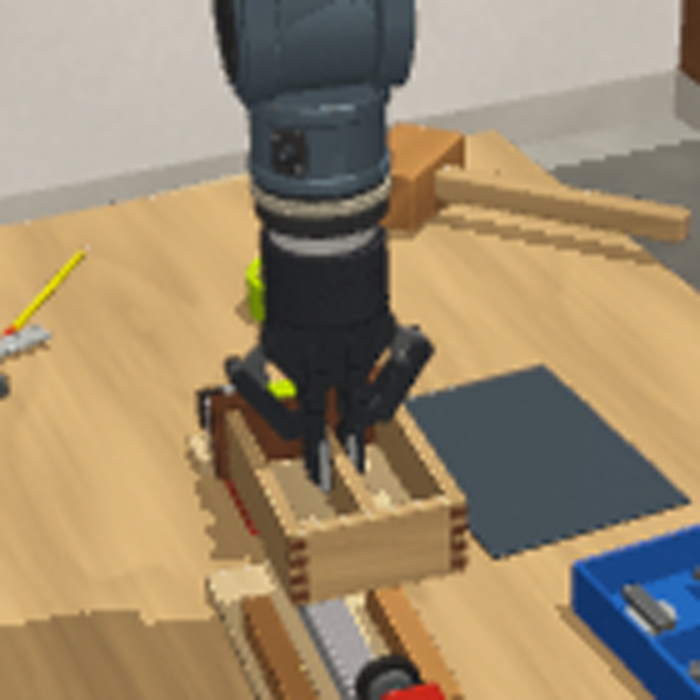

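View pics/t8.png

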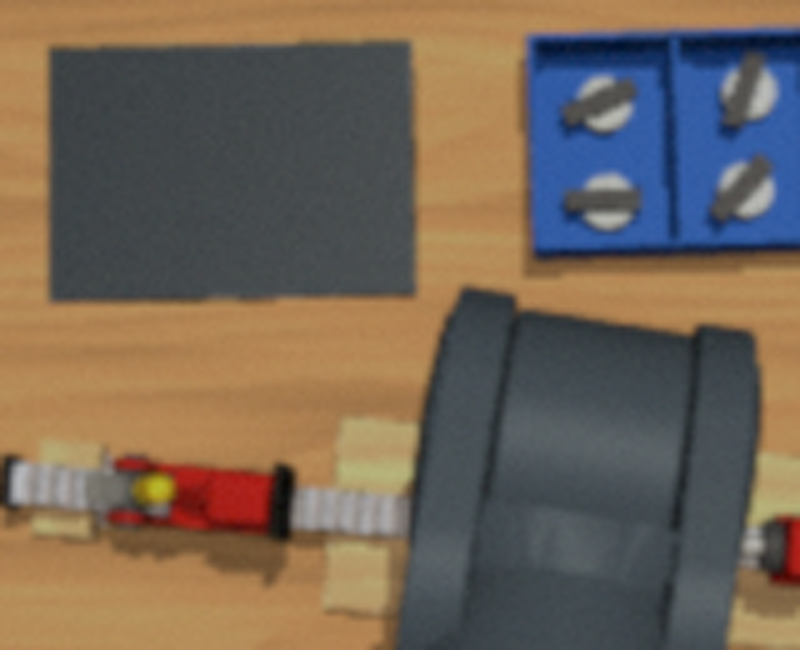

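Run:
```python
from plan import *
t=cam("top")
c=np.array([(50,47),(411,41),(414,296),(50,299)],float); c=(c+.5)/5-.5+[210,120]
w=onz(t,c,.004)[:,:2]; print(w.round(4).tolist(),w.mean(0))
f=lambda a,b:np.degrees(np.arctan2(*(w[a]-w[b])[::-1]))
print(f(0,1),f(3,2),f(0,3)+90,f(1,2)+90)
s=cam("side"); crop(s,310,155,385,210,10,"smat.png")
```

```text
[[0.7581, 0.2587], [0.7619, 0.0211], [0.592, 0.0189], [0.5906, 0.2557]] [0.67564106 0.13861617]
90.90404129697832 90.33633586671617 91.01459839121397 90.74565927635871
```

View pics/smat.png

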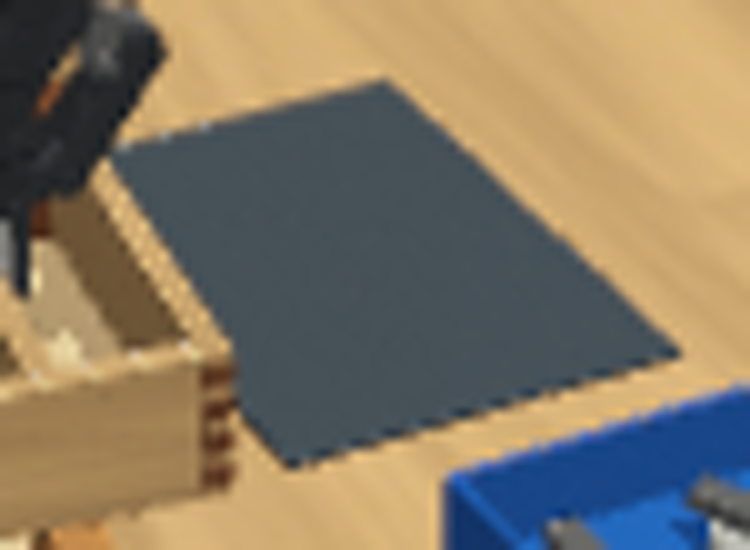

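Run:
```python
from plan import *
s=cam("side")
c=np.array([(30,122+0),(388,80),(683,353),(288,467)],float); c=(c+.5)/10-.5+[310,155]; c[0]=[313.0,172.0]
w=onz(s,c,.004)[:,:2]; print(w.round(4).tolist(),w.mean(0))
f=lambda a,b:np.degrees(np.arctan2(*(w[a]-w[b])[::-1]))
print(f(0,3),f(1,2))
go([.673,.1375+.007,.1606],.7)
```

```text
[[0.5861, 0.2523], [0.7535, 0.2596], [0.758, 0.0205], [0.5885, 0.0169]] [0.67150284 0.13732195]
90.5755896264845 91.06253205448358
pos [ 0.4383 -0.07    0.1607] yawy -5.2 tilt [-0.001  0.    -1.   ] | delta units [ 5.871e+00  5.358e+00 -3.000e-03] roll units -0.59 t 14.12
```

```bash
python3 -m inch '[{"jaw":-1,"delta_pos":[0.4,0.4,0],"roll":0},{"jaw":-1,"delta_pos":[1.0,0.9,0],"roll":-0.1},{"jaw":-1,"delta_pos":[1.7,1.55,0],"roll":-0.2},{"jaw":-1,"delta_pos":[2.4,2.2,0],"roll":-0.3},{"jaw":-1,"delta_pos":[3.1,2.8,0],"roll":-0.4},{"jaw":-1,"delta_pos":[3.8,3.5,0],"roll":-0.5},{"jaw":-1,"delta_pos":[4.5,4.1,0],"roll":-0.6},{"jaw":-1,"delta_pos":[5.1,4.7,0],"roll":-0.6},{"jaw":-1,"delta_pos":[5.6,5.1,0],"roll":-0.6},{"jaw":-1,"delta_pos":[5.87,5.36,0],"roll":-0.6},{"jaw":-1,"delta_pos":[5.87,5.36,0],"roll":-0.6},{"jaw":-1,"delta_pos":[5.87,5.36,0],"roll":-0.6}]'
python3 - <<'E'
from plan import *
go([.673,.1445,.03],.8)
t=cam("top"); s=cam("side"); crop(s,290,70,400,220,5,"s9.png");
E
```

```text
clock: 15.62
ee_pos: [0.6731, 0.1446, 0.1606]
ee_rot: [-2.205, -2.237, 0.002]
wrist_force: [-1.0, -0.4, -4.6]
grip_width: 0.0092
pos [0.6731 0.1446 0.1606] yawy 0.81 tilt [-0.001 -0.    -1.   ] | delta units [-0.000e+00  2.000e-03  3.266e+00] roll units 0.001 t 15.62
```

View pics/s9.png

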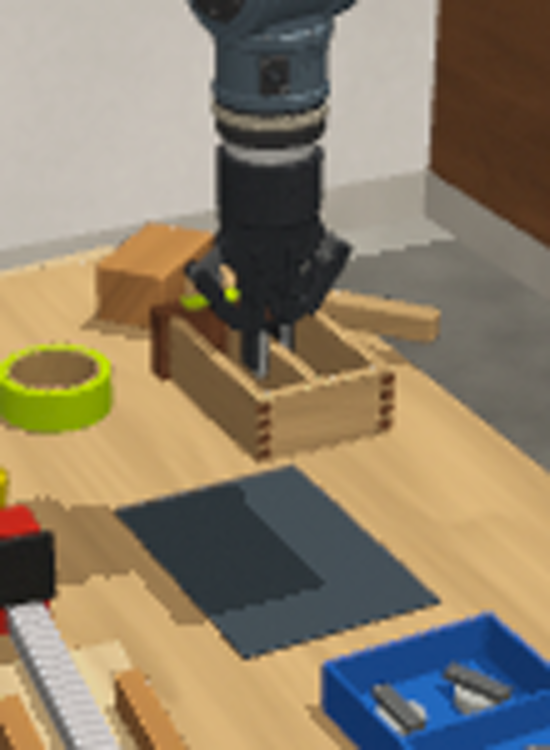

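```bash
python3 -m inch '[{"jaw":-1,"delta_pos":[0,0,0.3],"roll":0},{"jaw":-1,"delta_pos":[0,0,0.8],"roll":0},{"jaw":-1,"delta_pos":[0,0,1.3],"roll":0},{"jaw":-1,"delta_pos":[0,0,1.8],"roll":0},{"jaw":-1,"delta_pos":[0,0,2.3],"roll":0},{"jaw":-1,"delta_pos":[0,0,2.8],"roll":0},{"jaw":-1,"delta_pos":[0,0,3.1],"roll":0},{"jaw":-1,"delta_pos":[0,0,3.2],"roll":0},{"jaw":-1,"delta_pos":[0,0,3.2],"roll":0},{"jaw":-1,"delta_pos":[0,0,3.2],"roll":0}]'
python3 - <<'E'
from plan import *
go([.673,.1445,.0247],.8)
t=cam("top"); s=cam("side"); crop(s,305,110,395,210,7,"s10.png");
E
```

```text
clock: 16.98
ee_pos: [0.6739, 0.1445, 0.0341]
ee_rot: [2.205, 2.236, 0.002]
wrist_force: [0.5, 0.8, -4.1]
grip_width: 0.009
pos [0.6739 0.1445 0.0341] yawy 0.8 tilt [ 0.001  0.    -1.   ] | delta units [ 0.001 -0.024  0.235] roll units 0.0 t 16.98
```

View pics/s10.png

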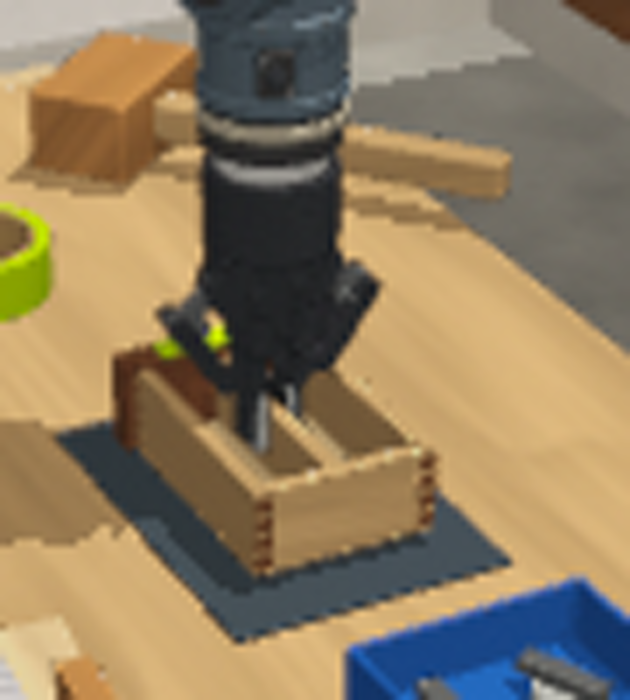

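```bash
python3 - <<'E'
from plan import *
s=cam("side")
c=(np.array([(262,577),(430,533)])+.5)/7-.5+[305,110]; print(onz(s,c,.0134), onz(s,c,.010))
m=np.array([(238,640),(510,562),(58,435)]); print(onz(s,(m+.5)/7-.5+[305,110],.004))
E
python3 -m inch '[{"jaw":-1,"delta_pos":[0,0,0.08],"roll":0},{"jaw":-1,"delta_pos":[0,0,0.14],"roll":0},{"jaw":-1,"delta_pos":[0,0,0.2],"roll":0},{"jaw":-1,"delta_pos":[0,0,0.2],"roll":0}]'
```

```text
[[0.62145118 0.05362315 0.0134    ]
 [0.72400704 0.05303491 0.0134    ]] [[0.62374925 0.05821624 0.01      ]
 [0.72673472 0.05762553 0.01      ]]
[[0.58989121 0.01796922 0.004     ]
 [0.75647771 0.0211119  0.004     ]
 [0.58645491 0.25471673 0.004     ]]
clock: 17.62
ee_pos: [0.6734, 0.1444, 0.0251]
ee_rot: [-2.206, -2.237, 0.001]
wrist_force: [0.2, -0.4, -3.4]
grip_width: 0.0092
```

```bash
python3 -m inch '[{"jaw":-1,"delta_pos":[0,0,0.03],"roll":0},{"jaw":-1,"delta_pos":[0,0,0.03],"roll":0}]'; python3 -m inch '[{"jaw":-1,"delta_pos":[0,0,0.03],"roll":0},{"jaw":-1,"delta_pos":[0,0,0.03],"roll":0}]'
```

```text
clock: 17.88
ee_pos: [0.6735, 0.1444, 0.0248]
ee_rot: [2.206, 2.237, 0.0]
wrist_force: [-2.2, -0.6, 3.4]
grip_width: 0.0089
clock: 18.12
ee_pos: [0.6735, 0.1443, 0.0247]
ee_rot: [2.205, 2.236, 0.001]
wrist_force: [-6.3, -1.2, 12.7]
grip_width: 0.0089
```

```bash
python3 -m inch '[{"jaw":-0.3,"delta_pos":[0,0,-0.03],"roll":0},{"jaw":-0.3,"delta_pos":[0,0,-0.03],"roll":0},{"jaw":-0.3,"delta_pos":[0,0,-0.03],"roll":0},{"jaw":-0.3,"delta_pos":[0,0,-0.4],"roll":0},{"jaw":-0.3,"delta_pos":[0,0,-1.0],"roll":0},{"jaw":-0.3,"delta_pos":[0,0,-2.0],"roll":0},{"jaw":-0.3,"delta_pos":[0,0,-3.5],"roll":0},{"jaw":-0.3,"delta_pos":[2,-4,-4],"roll":0},{"jaw":-0.3,"delta_pos":[4,-8,-4],"roll":0},{"jaw":-0.3,"delta_pos":[4,-8,-4],"roll":0},{"jaw":-0.3,"delta_pos":[4,-8,-4],"roll":0},{"jaw":-0.3,"delta_pos":[4,-8,-4],"roll":0}]'
python3 - <<'E'
from plan import *
go([.673,.1445,.0247],.8)
t=cam("top"); s=cam("side"); crop(t,60,90,460,330,2,"t11.png"); crop(s,270,130,440,270,4.5,"s11.png");crop(t,215,120,300,190,9,"t11b.png")
E
```

```text
clock: 19.62
ee_pos: [0.391, 0.2806, 0.1821]
ee_rot: [2.206, 2.236, 0.003]
wrist_force: [-0.6, 1.9, -0.8]
grip_width: 0.0295
pos [0.391  0.2806 0.1821] yawy 0.78 tilt [ 0.001  0.001 -1.   ] | delta units [-3.503  6.997  3.94 ] roll units -0.002 t 19.62
```

View pics/t11.png

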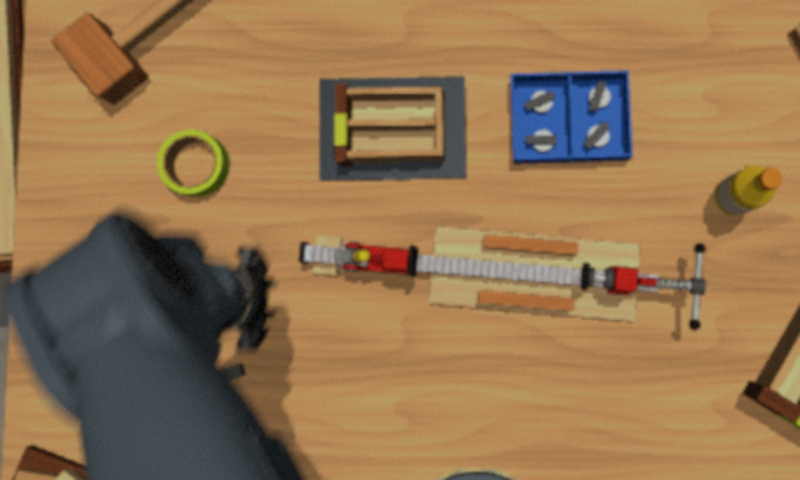

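View pics/s11.png

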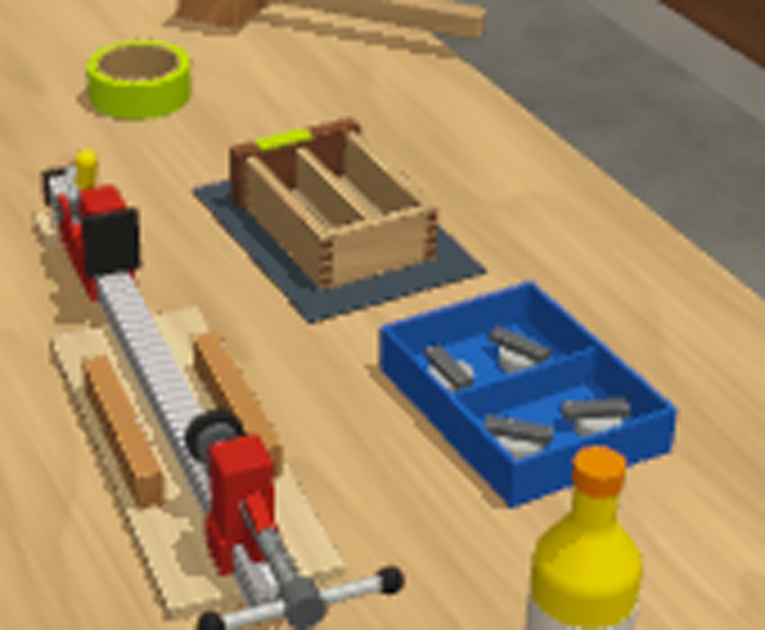

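View pics/t11b.png

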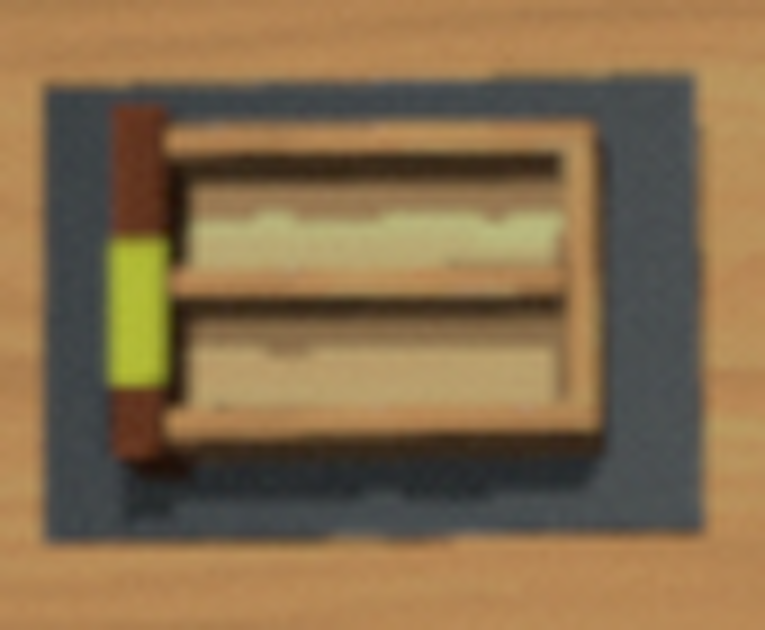

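Run:
```python
from plan import *
t=cam("top");s=cam("side")
T=lambda u,v:((u+.5)/9-.5+215,(v+.5)/9-.5+120); S=lambda u,v:((u+.5)/4.5-.5+270,(v+.5)/4.5-.5+130)
o=[(t,T(112,105),(84,-62,60)),(t,T(112,460),(84,62,60)),(t,T(598,120),(-84,-55,56)),(t,T(603,438),(-84,55,56))]
m=[(t,T(46,88),(120,-85,4)),(t,T(48,540),(120,85,4)),(t,T(694,76),(-120,-85,4)),(t,T(704,530),(-120,85,4))]
o2=[(s,S(322,240),(-84,55,56)),(s,S(438,210),(-84,-55,56)),(s,S(325,288),(-84,55,4)),(s,S(436,256),(-84,-55,4)),(s,S(232,150),(84,62,60)),(s,S(352,122),(84,-62,60))]
m2=[(s,S(194,187),(120,85,4)),(s,S(312,322),(-120,85,4)),(s,S(487,270),(-120,-85,4))]
for n,a in (("drawer top",o),("mat top",m),("drawer side",o2),("mat side",m2),("drawer",o+o2),("mat",m+m2)):
    p,r=fit(a,[.67,.14,1.57]); print(n,p.round(4),np.degrees(p[2]).round(2),abs(r).max().round(1))
print(manip.read_state()["clock"],manip.read_state()["grip_width"])
```

```text
drawer top [0.6728 0.1361 1.5839] 90.75 0.5
mat top [0.6754 0.1381 1.5884] 91.01 0.6
drawer side [0.6713 0.1371 1.5918] 91.2 1.0
mat side [0.6734 0.1396 1.5867] 90.91 0.5
drawer [0.6721 0.1365 1.5852] 90.82 1.0
mat [0.6747 0.1386 1.5867] 90.91 0.9
19.825 0.030194383964909564
```

Run:
```python
from plan import *
t=cam("top"); w=onz(t,(60+417/2,90+262/2),.09)[0]; print("jaw face clamp x approx", (w[1]-P[1])/np.sin(P[2]))
print(manip.sign_off())
```

```text
jaw face clamp x approx 0.08390993890887963
the job is handed in; nothing more can be done
None
```

The job is done and handed in at about 20 s of the 64 s. I flipped the pawl lever, slid the red jaw back to its stop, then lifted the small drawer out by its centre divider. I set it down on the mat with a light contact force of about 13 N before letting go.

**Drawer on the mat:** my last picture fits put it about 2.5 mm across and 2 mm along from the mat's centre, with its long sides about 0.1° off the mat's. The two cameras disagree with each other by about that much, so the real offset could be a little more or less. It lies flat.

**Pawl:** the lever lies over towards the screw end.

**Jaw:** it moved about 89 mm, then stopped moving while the force rose to about 18 N, which I took as the stop. A rough reading from the top picture gave about 84 mm. That disagrees with the arm's figure by about 5 mm, more than one pixel (about 3 mm). I trusted the force and the arm's position over the picture and did not check it further.

**Other things:** the tray, glue and tape looked untouched in the final pictures, and the robot was clear of everything. I did not measure their positions again.

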